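Clip a chamber slide into its carrier and mount it on the imager

TASK

Get the chamber slide ready for imaging: working on the bench, tuck one end of the slide under the lip of the metal slide carrier so that it lies fully down in the carrier's pocket. Then take carrier and slide together to the imager, put the carrier's nose fully home under the stage's fixed lip and press its tail down until the spring latch snaps over it, and last flip the lamp toggle to its other side. Keep the slide lid-up and leave the other things on the bench where they are.

Things in the scene. Friction and masses are not known exactly. Their poses are not given: they have to be found in the camera images.
- slide_mid (a point): Chamber slide: base plate 76 (x) x 26 (y) x 3 mm with a lidded block of wells 56 x 24 x 13 mm on its middle, 16 mm tall in all, about 35 g, same turned half round; 10 mm of bare base plate stick out at each end. Starts flat on the bench, lid up. Point: its centre, 8 mm above its underside; x along it, z up through the lid.
- carrier_mid (a point): Slide carrier: bare aluminium tray, about 0.16 kg, body 120 (x) x 60 (y) x 13 mm, flat on the bench. Point: centre of the body, 6.5 mm above its underside; x points to its nose (the end with the raised lip plate), z up. Pocket for the slide in its top, x = -39.5 to +39.5 mm. Seated, the slide's centre is 17 mm above the carrier's underside.
- carrier_lip (a point): Middle of the lower edge of the carrier's lip, 33 mm ahead of its centre, 14 mm above its underside. The pocket's floor is 9 mm, its side walls 13 mm and the lip's top 16.5 mm above the underside; the pocket is 29 mm wide, sides bevelled. The lip covers the pocket's last 6.5 mm before its end wall, so the slide cannot go in flat: one end tilted 6 to 8 degrees down, under the lip, to the wall; then the other end drops in.
- carrier_nose (a point): End of the carrier's nose tongue (30 mm wide, 5 mm thick, from 60 to 70 mm ahead of the centre), 2.5 mm above its underside. Axes as the carrier's.
- carrier_tail (a point): Middle of the flat top of the carrier's tail, 50 mm behind its centre, 13 mm above its underside: a free face 20 mm long by 60 mm wide, good to press on. Behind it, from 60 to 70 mm behind the centre, a tab 40 mm wide, 5 mm thick, flush with the underside.
- stage_seat (a point): Centre of the top of the imager's dark stage bed (118 x 42 mm, 18 mm above the deck, 93 mm above the bench), free at both sides for fingers: where the middle of the carrier's underside comes to lie. x points to the nose dock, away from the latch; z up. The imager is a fixed white case 300 x 240 mm, deck 75 mm high; a lamp post 0.23 m high stands at x = 155, y = -75 mm from this point.
- stage_lip (a point): Middle of the lower edge of the stage's fixed lip, 64 mm ahead of the seat point, 8 mm above the bed; lip 50 mm wide, 3.5 mm thick. 7.5 mm behind the edge is the end wall; the nose's slot is 33 mm wide with flared cheeks. The carrier cannot go in flat: nose tilted 7 to 9 degrees down, forward under the lip to the wall, then the tail pressed down.
- latch_head (a point): Tip of the hook of the steel spring latch, 66 mm behind the seat point, underside 6 mm above the bed. Above it the head slopes back, 60 degrees steep, to 17 mm above the bed: the carrier's tail tab comes to rest on the slope about 12 mm up; pressed down with 5 to 15 N it springs the head back and is snapped over. Beside it two guide cheeks, 44 mm apart, 61 to 73 mm behind the seat point, rise 15 mm above the bed.
- toggle_tip (a point): Tip of the steel bat of the lamp toggle on the imager's deck: bat 37 mm long, 11 mm thick near the top; its pivot is 7 mm above the deck, 35 mm behind (-x) and 105 mm to the left (+y) of the seat point. It swings along the stage's x.
- toggle (a joint): Angle of the toggle, rad: starts at 0 against its stop, leaning 20 degrees to the stage's -x (towards the robot); flips over centre (0.35) with 2 to 4 N near the tip and then rests at 0.7, leaning 20 degrees to +x.
- bottle: Bystander: white bottle with a red cap, 64 mm thick, 150 mm tall; origin under its middle.
- tube_rack: Bystander: grey rack of test tubes, 75 (x) x 120 (y) mm, 100 mm tall; origin under its middle.
- pipette: Bystander: pipette lying on the bench, 260 mm along its x, 22 mm wide, 38 mm tall; origin under its middle.
- slide_box: Bystander: blue slide storage box, 175 (x) x 85 (y) x 34 mm; origin under its middle.
There are look-alikes about, which are no part of the job. Several things look just like the part that bears slide_mid: the one meant starts farthest to the robot's right.

How it is judged:
On the way, in this order (a step that is already met when the one before it is completed fails the run):
1. the slide lies fully down in the pocket of the carrier, one end under its lip, while the carrier lies on the bench (x of slide_mid in the frame of carrier_mid between -0.004 and 0.004 m and y of slide_mid in the frame of carrier_mid between -0.003 and 0.003 m and z of slide_mid in the frame of carrier_mid between 0.009 and 0.0125 m and angle between the z axis of slide_mid and the z axis of carrier_mid, either way round below 0.035 rad and angle between the x axis of slide_mid and the x axis of carrier_mid, either way round below 0.12 rad and height (world z) of carrier_mid below 0.012 m), for 0.2 s.
2. the carrier with the slide still in its pocket is latched flat on the imager's stage, nose under the fixed lip (x of slide_mid in the frame of carrier_mid between -0.004 and 0.004 m and y of slide_mid in the frame of carrier_mid between -0.003 and 0.003 m and z of slide_mid in the frame of carrier_mid between 0.009 and 0.0125 m and angle between the z axis of slide_mid and the z axis of carrier_mid, either way round below 0.035 rad and angle between the x axis of slide_mid and the x axis of carrier_mid, either way round below 0.12 rad and x of carrier_nose in the frame of stage_seat between 0.066 and 0.075 m and y of carrier_nose in the frame of stage_seat between -0.004 and 0.004 m and z of carrier_nose in the frame of stage_seat between 0.0005 and 0.0045 m and angle between the x axis of carrier_mid and the x axis of stage_seat, either way round below 0.05 rad and angle between the z axis of carrier_mid and the z axis of stage_seat, either way round below 0.03 rad), for 0.2 s.
3. the lamp toggle is flipped to its other side (value of joint toggle above 0.6 rad), for 0.2 s.
At the end, for the whole second after the job is handed in: Slide down in the carrier's pocket (within 4 mm along, 3 mm across, 2 deg of flat); carrier latched flat on the stage, nose toward the lip (tongue end 66 to 75 mm ahead of the seat point, 4 mm across, 2 mm in height, 1.7 deg of flat); toggle past 0.6 rad (all of step 2 and value of joint toggle above 0.6 rad); the robot touches nothing.
It fails at once if the capped bottle is moved by more than 30 mm (distance of bottle from where it was at the start of the episode above 0.03 m).
It fails at once if the tube rack is moved by more than 30 mm (distance of tube_rack from where it was at the start of the episode above 0.03 m).
It fails at once if the pipette is moved by more than 30 mm (distance of pipette from where it was at the start of the episode above 0.03 m).
It fails at once if the slide box is moved by more than 30 mm (distance of slide_box from where it was at the start of the episode above 0.03 m).
It fails at once if the slide is tipped more than 40 degrees from lid-up (angle between slide_mid's own z axis and vertical above 0.7 rad).
It also fails if it takes over 61 s, if anything falls off the work surface, if the arm or the gripper's body presses on something with over 40 N, if the wrist force passes 120 N, or if a joint passes its speed limit or range.

ROBOT

A 6-joint arm with a two-finger parallel gripper is mounted at the origin on the work surface. World frame = base frame: x ahead of the robot, y to its left, z up, the work surface at z = 0. Lengths are in m, angles in rad, forces in N, time in s.
With the tool pointing down it reaches from about 0.375 to 0.9 m from the base axis. Payload 3.1 kg.
Tool frame: the origin (TCP) lies between the finger pads; the fingertips stand 22 mm ahead of it and the grasp point (between the pads) lies 3 mm ahead of it; z points along the fingers, y is the direction in which the jaws open and shut (so a half turn about z gives the same grasp; the last joint's range is limited). The gripper opens to 87 mm and grips with 3 to 60 N. Pads are 19 mm wide; open, the fingers measure 117 mm over their backs; the gripper's body (75 mm by 190 mm) begins 51 mm behind the grasp point.
Start: joints at [1.079, 0.527, 1.433, -0, 1.181, -0.178], TCP at [0.192, 0.595, 0.245] pointing down, gripper open.
Joint ranges: [-3.08, 3.08], [-0.75, 2.2], [0.22, 2.44], [-1.43, 4.57], [0, 2.65], [-2.85, 2.85]. Speed limits (rad/s): [2.79, 2.79, 3.14, 3.14, 3.14, 3.14].

INTERFACE

Orientations are given as a unit quaternion [x, y, z, w].
In Python, from rig import get_obs, camera, get_calibration, hand_in, search_frame gives the robot as it stands.
- The arm moves only by the shell command python3 -m jog 'ROWS' [FORCE]. ROWS is JSON, a list of rows, each an object with "grip": the closure in counts, from 0 (fully open) to 255 (shut); "travel": the shift along the world's x, y, z in cm, a list of three; "twist": the turn about the world's z in degrees. A call has 1 to 8 rows; each row shifts and turns the commanded pose from where the row before left it; what a row does not reach is not made up. A row lasts 1/10 s, in which the tool goes at most 50 mm and 8.59 degrees, less where a joint would pass 70% of its speed; a pose out of reach is approached as far as the arm can. A call is refused whole if a number of a shift passes 5 or a number of a turn 8.59, either way. A call with a gripper value outside its range is refused whole. The fingers move at their own pace and stop on an object; FORCE is the grip in N (left out, the last holds). Time passes only in rows, so rows that do not move let the fingers close. It gives the time, the measured TCP pose, the force and the opening at its end, in the units of the state.
- get_obs(): the state, without advancing time (a new reading comes with each control period).
- camera(name): name is "scene" or "top" or "wrist"; returns the picture (400x640x3 uint8, red, green, blue); there is no depth.
- get_calibration(name): a dict with "fx", "fy", "cx", "cy" (pixels), "R" (3x3) and "t" (3): a world point X has camera coordinates R X + t; the wrist camera has in their place "T_tool_cam" (4x4, takes a point from camera to tool coordinates, whose origin is the TCP and whose axes are the flange's). Camera axes: x right, y down, z forward; pixel columns grow to the right and rows downward; lengths in m; the calibration is good to about 2 mm. The wrist camera is an equidistant fisheye: a pixel r from the principal point sees the ray r / f radians off the axis. A picture is of the moment at which its call begins: read the wrist's pose just before it. get_calibration takes no time and is no camera call.
- hand_in(): hands the job in, once; it reports no verdict.
Trained networks look in the newest picture that a camera, given by its name, has taken for a name from the list of things; names that differ only in an ending like _2 or _b are one class to them, and where a whole thing is asked for, a point or a joint stands for the part that bears it (a point fixed in the world has none). Each returns a list of dicts, best first, with "p" (0 to 1); they miss things now and then, are a little off and sometimes report something else, mostly with a low value. They report only what shows in the picture. A call takes as long as a camera call. They do not tell look-alikes from the thing itself.
- search_frame(target, camera): "at" ([x, y, z] in m, in world coordinates, good to about 4 mm: the middle of the surface that is visible of it).
The state is a dict: "time": time; "q": joint angles; "joint_velocities": joint speeds; "joint_torque": joint torques, N m; "position": TCP position; "tool_rot": TCP orientation; "ft_force": force on the tool from outside, world axes, zero at the start; "moment": the same for the moment, N m; "grip_width": finger opening in m.
Only numpy, scipy, OpenCV 4.12 (cv2) and the standard library are available. Lean on these libraries where they do the work, as an engineer would, in place of code of your own. Each camera call takes 0.05 s, during which the arm holds its last target. There are 200 camera calls.

## Working session

There is one attempt and no reset: what is moved stays moved. The work goes in short steps, Python scripts to look and compute and a shell command to move; the robot and the scene stay as the last step left them, time stands still between calls to the robot, and variables do not carry over. Pictures are saved under pics/ and viewed, about 8 in all and at most 12, crops included, and the job is handed in when it is done.

```bash
mkdir -p pics
cat > h.py <<'E'
import numpy as np, cv2
from rig import get_obs, camera, get_calibration, hand_in, search_frame
from scipy.spatial.transform import Rotation as R
def save(n,im): cv2.imwrite(f'pics/{n}.png',im[:,:,::-1])
def proj(c,X):
    k=get_calibration(c);p=np.array(k['R'])@X+k['t'];return np.round([k['fx']*p[0]/p[2]+k['cx'],k['fy']*p[1]/p[2]+k['cy']],1)
def unproj(c,u,v,z):
    k=get_calibration(c);Rm=np.array(k['R']);o=-Rm.T@k['t'];d=Rm.T@[(u-k['cx'])/k['fx'],(v-k['cy'])/k['fy'],1];return o+d*(z-o[2])/d[2]
def wray(u,v,o):
    k=get_calibration('wrist');x=(u-k['cx'])/k['fx'];y=(v-k['cy'])/k['fy'];r=np.hypot(x,y)+1e-9
    d=np.array([np.sin(r)*x/r,np.sin(r)*y/r,np.cos(r)]);T=np.array(k['T_tool_cam']);M=R.from_quat(o['tool_rot']).as_matrix()
    return np.array(o['position'])+M@T[:3,3], M@T[:3,:3]@d
def wunproj(u,v,z,o):
    p,d=wray(u,v,o);return p+d*(z-p[2])/d[2]
E
python3 - <<'E'
from h import *
ims={c:camera(c) for c in('top','scene')}
for c in ims: save(c+'0',ims[c])
for c in('top','scene'):
  for t in('slide_mid','carrier_mid','carrier_lip','carrier_nose','carrier_tail','stage_seat','stage_lip','latch_head','toggle_tip'):
    print(c,t,[(np.round(d['at'],3).tolist(),round(d['p'],2),proj(c,np.array(d['at'])).tolist()) for d in search_frame(t,c)][:6])
print(get_obs()); print(get_calibration('wrist'))
E
```

```text
top slide_mid [([0.778, 0.084, 0.011], 0.71, [282.6, 129.0]), ([0.539, -0.059, 0.018], 0.61, [331.0, 209.2]), ([0.315, 0.201, 0.017], 0.57, [234.7, 289.9])]
top carrier_mid [([0.499, -0.298, 0.013], 0.58, [416.4, 224.5]), ([0.55, 0.238, 0.076], 0.37, [220.6, 201.2]), ([0.725, -0.167, 0.063], 0.25, [370.3, 141.2])]
top carrier_lip [([0.498, -0.294, 0.014], 0.67, [414.9, 224.8]), ([0.447, 0.232, 0.105], 0.37, [217.9, 238.6])]
top carrier_nose [([0.503, -0.297, 0.017], 0.82, [416.3, 222.8]), ([0.549, 0.241, 0.079], 0.44, [219.2, 201.1])]
top carrier_tail [([0.5, -0.296, 0.012], 0.96, [415.4, 224.3])]
top stage_seat [([0.55, 0.238, 0.072], 0.86, [221.1, 201.2]), ([0.501, -0.294, 0.013], 0.5, [414.7, 223.7])]
top stage_lip [([0.548, 0.239, 0.079], 0.9, [220.0, 201.6])]
top latch_head [([0.448, 0.23, 0.105], 0.5, [218.6, 238.1])]
top toggle_tip []
scene slide_mid [([0.787, 0.083, 0.018], 0.6, [387.9, 298.4]), ([0.557, -0.068, 0.016], 0.48, [300.8, 225.7])]
scene carrier_mid [([0.513, -0.297, 0.011], 0.87, [206.0, 225.0]), ([0.738, -0.033, 0.088], 0.74, [328.1, 265.4])]
scene carrier_lip [(
[... 836 characters left out ...]
tool_rot': array([ 1.55799539e-01,  9.87788694e-01, -8.68684700e-07, -1.56186288e-06]), 'ft_force': array([ 0.03772701,  0.4964707 , -0.32983776]), 'moment': array([-0.07778252, -0.01481124, -0.02832239]), 'grip_width': 0.08714416015512218}
{'fx': 309.70691628693146, 'fy': 309.70691628693146, 'cx': 319.1905911753116, 'cy': 201.94949555044462, 'T_tool_cam': array([[ 5.02803648e-04, -9.68557626e-01, -2.48788810e-01,
         6.82311208e-02],
       [ 9.99999525e-01,  6.94587992e-04, -6.83089755e-04,
        -8.83931916e-04],
       [ 8.34417511e-04, -2.48788349e-01,  9.68557516e-01,
        -1.40341345e-01],
       [ 0.00000000e+00,  0.00000000e+00,  0.00000000e+00,
         1.00000000e+00]])}
```

View pics/top0.png

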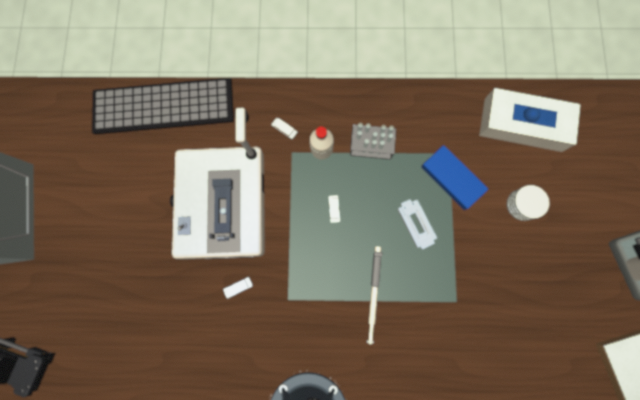

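View pics/scene0.png

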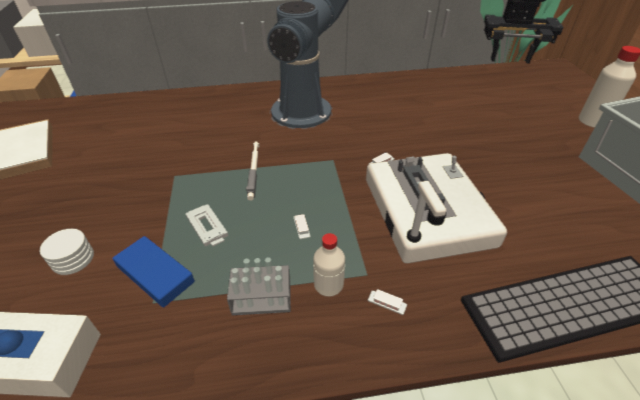

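```bash
python3 -m jog '[{"grip":0,"travel":[2.2,-4.4,0],"twist":2},{"grip":0,"travel":[2.2,-4.4,0],"twist":2},{"grip":0,"travel":[2.2,-4.4,0],"twist":2},{"grip":0,"travel":[2.2,-4.4,0],"twist":2},{"grip":0,"travel":[2.2,-4.4,0],"twist":2},{"grip":0,"travel":[2.2,-4.4,0],"twist":2},{"grip":0,"travel":[2.2,-4.4,0],"twist":2},{"grip":0,"travel":[2.2,-4.4,0],"twist":2}]'; python3 -m jog '[{"grip":0,"travel":[2.2,-4.4,0],"twist":2},{"grip":0,"travel":[2.2,-4.4,0],"twist":2},{"grip":0,"travel":[2.2,-4.4,0],"twist":2},{"grip":0,"travel":[2.2,-4.4,0],"twist":2},{"grip":0,"travel":[2.2,-4.4,0],"twist":2},{"grip":0,"travel":[0,-4.5,0]},{"grip":0,"travel":[0,-4,0]},{"grip":0,"travel":[0,0,0]}]'
python3 - <<'E'
from h import *
o=get_obs();im=camera('wrist');save('w1',im)
print(o['position'],o['tool_rot'])
for t in('slide_mid','carrier_mid','carrier_lip','carrier_nose','carrier_tail'):
    print(t,[(np.round(d['at'],4).tolist(),round(d['p'],2)) for d in search_frame(t,'wrist')][:4])
E
```

```text
time: 1.8
position: [0.369, 0.241, 0.2449]
tool_rot: [0.016, 1.0, 0.0, 0.001]
ft_force: [1.5, 0.4, -0.1]
grip_width: 0.0868
[0.36902599 0.24098771 0.24489842] [1.58499197e-02 9.99874209e-01 1.91660318e-04 5.56154605e-04]
slide_mid [([0.3177, 0.1947, 0.0164], 0.95)]
carrier_mid [([0.4507, -0.3135, 0.0143], 0.74), ([0.4238, 0.2428, 0.076], 0.74)]
carrier_lip [([0.4464, -0.3143, 0.0112], 0.76)]
carrier_nose [([0.4547, -0.3129, 0.0133], 0.59), ([0.4234, 0.2423, 0.0766], 0.32)]
carrier_tail [([0.4533, -0.3116, 0.0178], 0.65)]schema error: expected keys grip, travel, twist
```

View pics/w1.png

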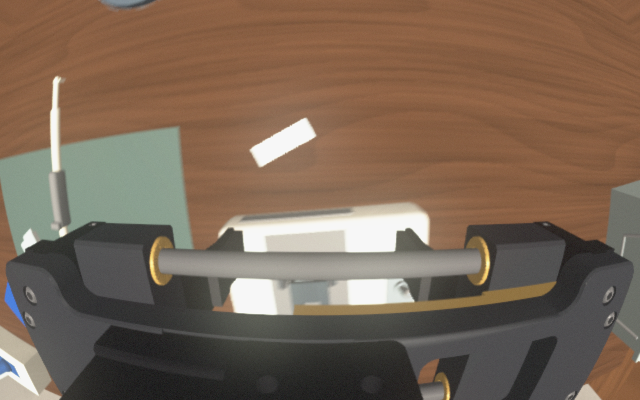

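```bash
python3 -m jog '[{"grip":0,"travel":[2.6,-4.2,0],"twist":1},{"grip":0,"travel":[2.6,-4.2,0],"twist":1},{"grip":0,"travel":[2.6,-4.2,0],"twist":1},{"grip":0,"travel":[2.6,-4.2,0],"twist":1},{"grip":0,"travel":[2.6,-4.2,0],"twist":1},{"grip":0,"travel":[2.6,-4.2,0],"twist":1},{"grip":0,"travel":[2.6,-4.2,0],"twist":1},{"grip":0,"travel":[2.6,-4.2,0],"twist":1}]'; python3 -m jog '[{"grip":0,"travel":[2.6,-4.2,0],"twist":1},{"grip":0,"travel":[2,-4,0],"twist":1},{"grip":0,"travel":[0,0,0],"twist":0},{"grip":0,"travel":[0,0,0],"twist":0}]'
python3 - <<'E'
from h import *
o=get_obs();im=camera('wrist');save('w2',im)
print(o['position'],o['tool_rot'])
for t in('slide_mid','carrier_mid','carrier_lip','carrier_nose','carrier_tail'):
    print(t,[(np.round(d['at'],4).tolist(),round(d['p'],2)) for d in search_frame(t,'wrist')][:4])
E
```

```text
time: 2.9
position: [0.5775, -0.0925, 0.2444]
tool_rot: [-0.055, 0.998, 0.0, -0.0]
ft_force: [1.3, 0.9, -0.5]
grip_width: 0.0874
time: 3.3
position: [0.6226, -0.1736, 0.2436]
tool_rot: [-0.071, 0.997, 0.001, -0.001]
ft_force: [-0.7, 0.7, -0.3]
grip_width: 0.0874
[ 0.62264361 -0.1736162   0.24364435] [-7.10652399e-02  9.97471104e-01  8.01759450e-04 -6.96213366e-04]
slide_mid [([0.5431, -0.067, 0.0184], 0.82), ([0.6301, -0.3985, 0.0342], 0.6), ([0.3247, 0.1786, 0.0174], 0.59)]
carrier_mid [([0.5058, -0.296, 0.0163], 0.85), ([0.7284, -0.0619, 0.0772], 0.57)]
carrier_lip [([0.5045, -0.2997, 0.0135], 0.81)]
carrier_nose []
carrier_tail [([0.4549, 0.2211, 0.1106], 0.7)]
```

View pics/w2.png

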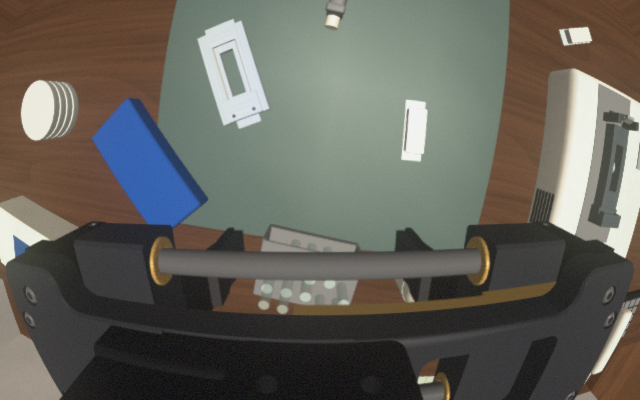

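Run:
```python
from h import *
im=cv2.imread('pics/w2.png')
a=cv2.resize(im[10:140,180:290],None,fx=4,fy=4,interpolation=cv2.INTER_CUBIC)
b=cv2.resize(im[85:170,380:450],None,fx=5,fy=5,interpolation=cv2.INTER_CUBIC)
c=np.zeros((520,440+350,3),np.uint8);c[:,:440]=a;c[:425,440:]=b
cv2.imwrite('pics/w2c.png',c)
```

```text
(no output)
```

View pics/w2c.png

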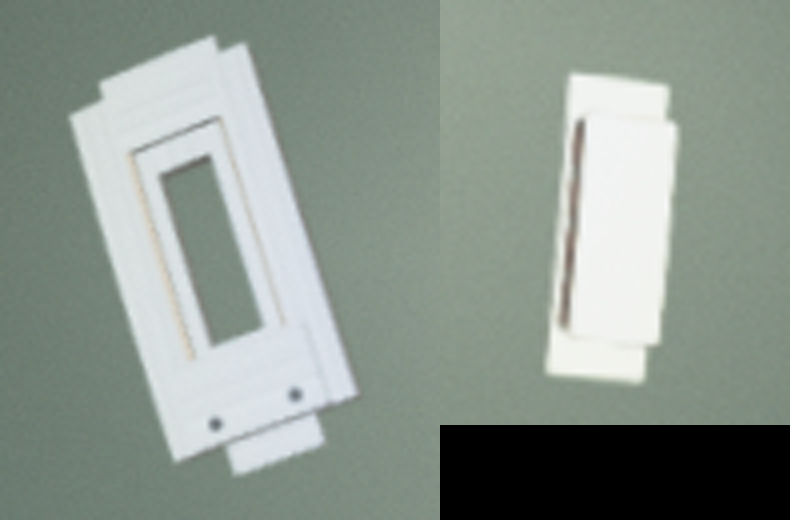

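Run:
```python
from h import *
o={'position':[0.62264,-0.17362,0.24364],'tool_rot':[-7.1065e-02,.99747,8e-4,-7e-4]}
def C(x,y,z): return wunproj(180+x/4,10+y/4,z,o)
def S(x,y,z): return wunproj(380+(x-440)/5,85+y/5,z,o)
tl,tr,nl,nr=C(72,115,.013),C(246,44,.013),C(176,460,.013),C(357,395,.013)
P=dict(tab=(C(101,82,.005)+C(215,37,.005))/2,tong=(C(235,475,.005)+C(325,440,.005))/2,body=(tl+tr+nl+nr)/4,tailedge=(tl+tr)/2,noseedge=(nl+nr)/2)
for k in P: print(k,P[k].round(4))
d=P['tong']-P['tab'];print('len',np.linalg.norm(d),'ang',np.degrees(np.arctan2(d[1],d[0])),'mid',(P['tong']+P['tab'])/2,np.linalg.norm(tl-tr),np.linalg.norm(P['noseedge']-P['tailedge']))
for a,b in((tl,nl),(tr,nr)): e=b-a;print(np.degrees(np.arctan2(e[1],e[0])))
a,b,c,e=S(570,73,.003),S(669,85,.003),S(547,374,.003),S(643,382,.003)
d=(c+e-a-b)/2;print('slide',(a+b+c+e)/4,np.linalg.norm(d),np.degrees(np.arctan2(d[1],d[0])),np.linalg.norm(a-b))
```

```text
tab [ 0.4397 -0.328   0.005 ]
tong [ 0.5653 -0.2684  0.005 ]
body [ 0.5026 -0.2981  0.013 ]
tailedge [ 0.4487 -0.3237  0.013 ]
noseedge [ 0.5564 -0.2724  0.013 ]
len 0.13904200079671572 ang 25.369389668028937 mid [ 0.50247217 -0.29823158  0.005     ] 0.05941151825376435 0.1192880802738671
25.45522823779811
25.514072673668707
slide [ 0.54272998 -0.06521564  0.003     ] 0.07659087020142206 4.935146794108211 0.026507699761151568
```

```bash
python3 -m jog '[{"grip":0,"travel":[-2.7,3.7,-2],"twist":-1.1},{"grip":0,"travel":[-2.7,3.7,-2],"twist":-1.1},{"grip":0,"travel":[-2.6,3.6,-2],"twist":-1},{"grip":0,"travel":[0,0,-4.8],"twist":0},{"grip":0,"travel":[0,0,-4.5],"twist":0},{"grip":0,"travel":[0,0,0],"twist":0},{"grip":0,"travel":[0,0,0],"twist":0},{"grip":0,"travel":[0,0,0],"twist":0}]'
python3 - <<'E'
from h import *
o=get_obs();im=camera('wrist');save('w3',im)
print(o['position'],o['tool_rot'],o['joint_velocities'].round(3))
for t in('slide_mid',):
    print(t,[(np.round(d['at'],4).tolist(),round(d['p'],2)) for d in search_frame(t,'wrist')][:4])
E
```

```text
time: 4.4
position: [0.5441, -0.0659, 0.0939]
tool_rot: [-0.043, 0.999, -0.001, 0.002]
ft_force: [0.7, 0.1, -0.1]
grip_width: 0.0874
[ 0.54410182 -0.06588921  0.09394871] [-4.25943828e-02  9.99089560e-01 -8.66854598e-04  2.23997699e-03] [-0.006 -0.02  -0.004 -0.    -0.004 -0.001]
slide_mid [([0.5344, -0.0669, 0.0181], 0.63), ([0.3232, 0.1781, 0.0153], 0.63)]
```

```bash
python3 -m jog '[{"grip":0,"travel":[-0.1,0.1,-3.6],"twist":0},{"grip":0,"travel":[0,0,-2.2],"twist":0},{"grip":0,"travel":[0,0,-0.8],"twist":0},{"grip":0,"travel":[0,0,0],"twist":0},{"grip":255,"travel":[0,0,0],"twist":0},{"grip":255,"travel":[0,0,0],"twist":0},{"grip":255,"travel":[0,0,0],"twist":0},{"grip":255,"travel":[0,0,0],"twist":0}]' 12;python3 -m jog '[{"grip":255,"travel":[0,0,0],"twist":0},{"grip":255,"travel":[0,0,0],"twist":0}]'
```

```text
time: 5.3
position: [0.5417, -0.0645, 0.0263]
tool_rot: [-0.043, 0.999, -0.0, 0.001]
ft_force: [0.4, -0.5, 0.7]
grip_width: 0.0626
time: 5.5
position: [0.5413, -0.0644, 0.0257]
tool_rot: [-0.043, 0.999, -0.0, 0.0]
ft_force: [0.9, 0.3, -0.2]
grip_width: 0.047
```

```bash
python3 -m jog '[{"grip":255,"travel":[0,0,0.3],"twist":0},{"grip":255,"travel":[0,0,0],"twist":0},{"grip":255,"travel":[0,0,0],"twist":0},{"grip":255,"travel":[0,0,0],"twist":0},{"grip":255,"travel":[0,0,0],"twist":0}]' 15
```

```text
time: 6.0
position: [0.5414, -0.0644, 0.0287]
tool_rot: [-0.043, 0.999, -0.0, 0.0]
ft_force: [0.4, -0.5, 2.0]
grip_width: 0.0238
```

```bash
python3 -m jog '[{"grip":255,"travel":[0,0,3],"twist":0},{"grip":255,"travel":[0,0,4.5],"twist":0},{"grip":255,"travel":[0.8,-3,2.5],"twist":4},{"grip":255,"travel":[0.8,-4,1],"twist":4.5},{"grip":255,"travel":[0.8,-4,0.5],"twist":4},{"grip":255,"travel":[0.8,-4,0.5],"twist":4},{"grip":255,"travel":[0.8,-4.6,0],"twist":4},{"grip":255,"travel":[0,0,0],"twist":0}]' 15; python3 -m jog '[{"grip":255,"travel":[0,0,0],"twist":0},{"grip":255,"travel":[0,0,0],"twist":0}]'
python3 - <<'E'
from h import *
o=get_obs();im=camera('wrist');save('w4',im)
print(o['position'],o['tool_rot'])
print([(np.round(d['at'],4).tolist(),round(d['p'],2)) for d in search_frame('carrier_mid','wrist')][:4])
E
```

```text
time: 6.8
position: [0.583, -0.2674, 0.149]
tool_rot: [-0.218, 0.976, -0.003, 0.002]
ft_force: [0.5, 0.4, 0.1]
grip_width: 0.0237
time: 7.0
position: [0.5803, -0.2589, 0.1478]
tool_rot: [-0.22, 0.976, 0.001, -0.001]
ft_force: [0.2, 0.4, -0.0]
grip_width: 0.0242
[ 0.58029215 -0.25892962  0.14780989] [-2.19655942e-01  9.75576306e-01  1.18122115e-03 -8.61666738e-04]
[([0.504, -0.2994, 0.0122], 0.92)]
```

View pics/w4.png

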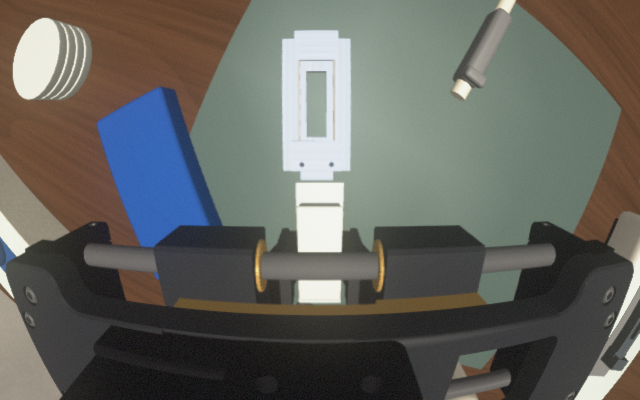

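Run:
```python
from h import *
g=cv2.cvtColor(cv2.imread('pics/w4.png'),cv2.COLOR_BGR2GRAY).astype(float)
def ed(p,lo): # strongest rise / fall subpixel
    d=np.diff(p);res=[]
    for s in(1,-1):
        k=np.argmax(s*d);w=np.clip(s*d[max(k-2,0):k+3],0,None);res.append(lo+max(k-2,0)+np.dot(w,np.arange(len(w)))/w.sum()+.5)
    return np.round(res,2)
for n,r0,r1,c0,c1 in(('tailbody',46,52,270,365),('mid',95,100,270,365),('nosebody',160,164,270,365),('tong',174,177,285,350),('tab',33,37,275,365),('slide',186,192,290,350)):
    print(n,ed(g[r0:r1,c0:c1].mean(0),c0))
for n,c0,c1,r0,r1 in(('tab/tongue ends',308,326,20,182),('slide tail',302,338,179,190),('poc',306,312,50,80)):
    print(n,ed(g[r0:r1,c0:c1].mean(1),r0))
o={'position':[.58029215,-.25892962,.14780989],'tool_rot':[-2.19655942e-01,9.75576306e-01,1.18122115e-03,-8.61666738e-04]}
M=R.from_quat(o['tool_rot']).as_matrix()
T=lambda u,v,z:(M.T@(wunproj(u,v,z,o)-np.array(o['position']))*1000).round(2)
for a in((316.5,30,.005),(316.5,180,.005),(283,165,.013),(350,165,.013),(297,182,.122),(343,182,.122)): print(a,T(*a), wunproj(*a,o).round(4))
```

```text
tailbody [281.72 350.07]
mid [281.54 305.67]
nosebody [282.49 349.81]
tong [299.92 332.72]
tab [293.57 337.98]
slide [295.16 343.26]
tab/tongue ends [60.65 70.56]
slide tail [182.18 179.89]
poc [60.67 70.61]
(316.5, 30, 0.005) [157.69  -2.93 142.99] [ 0.4388 -0.3289  0.005 ]
(316.5, 180, 0.005) [ 17.16  -2.9  142.82] [ 0.5657 -0.2686  0.005 ]
(283, 165, 0.013) [ 32.42 -32.9  134.76] [ 0.5648 -0.3023  0.013 ]
(350, 165, 0.013) [ 32.39  27.24 134.92] [ 0.5391 -0.2479  0.013 ]
(297, 182, 0.122) [ 37.35 -12.46  25.82] [ 0.5518 -0.2861  0.122 ]
(343, 182, 0.122) [37.35 12.69 25.89] [ 0.541  -0.2634  0.122 ]
```

```bash
python3 -m jog '[{"grip":255,"travel":[-4.2,-2.2,0],"twist":0},{"grip":255,"travel":[-4.2,-2.2,-1],"twist":0},{"grip":255,"travel":[0,0,-4],"twist":0},{"grip":255,"travel":[0,0,-2],"twist":0},{"grip":255,"travel":[0,0,0],"twist":0},{"grip":255,"travel":[0,0,0],"twist":0},{"grip":255,"travel":[0,0,0],"twist":0}]' 15
python3 - <<'E'
from h import *
o=get_obs()
print(o['position'],o['tool_rot'])
E
```

```text
time: 7.8
position: [0.4985, -0.3044, 0.0799]
tool_rot: [-0.22, 0.975, -0.001, 0.001]
ft_force: [0.5, -0.0, -1.0]
grip_width: 0.0241
[ 0.49846348 -0.30435176  0.0798516 ] [-2.20303446e-01  9.75430502e-01 -1.07929636e-03  7.49868261e-04]
```

```bash
python3 -m jog '[{"grip":255,"travel":[-0.2,0.15,-1],"twist":0},{"grip":255,"travel":[0,0,-1.5],"twist":0},{"grip":255,"travel":[0,0,-0.7],"twist":0},{"grip":255,"travel":[0,0,0],"twist":0},{"grip":255,"travel":[0,0,0],"twist":0},{"grip":255,"travel":[0,0,0],"twist":0},{"grip":255,"travel":[0,0,0],"twist":0}]' 15
python3 - <<'E'
from h import *
o=get_obs()
print(o['position'],o['tool_rot'])
E
```

```text
time: 8.5
position: [0.4955, -0.3031, 0.0469]
tool_rot: [-0.22, 0.976, -0.0, 0.0]
ft_force: [-0.7, -0.1, 0.2]
grip_width: 0.024
[ 0.4955292  -0.30311318  0.04686139] [-2.19632843e-01  9.75582514e-01 -3.43875563e-04  2.33020592e-04]
```

```bash
python3 -m jog '[{"grip":255,"travel":[0,0.05,-0.4],"twist":0},{"grip":255,"travel":[0,0,0],"twist":0},{"grip":255,"travel":[0,0,0],"twist":0},{"grip":150,"travel":[0,0,0],"twist":0},{"grip":150,"travel":[0,0,0],"twist":0},{"grip":150,"travel":[0,0,0],"twist":0}]' 15
python3 - <<'E'
from h import *
o=get_obs();im=camera('wrist')
print(o['position'],o['tool_rot'])
a=cv2.resize(im[:260,200:440],None,fx=2,fy=2,interpolation=cv2.INTER_CUBIC)
k=camera('scene')[180:260,160:260]
c=np.zeros((520,800,3),np.uint8);c[:,:480]=a;c[:256,480:]=cv2.resize(k,(320,256),interpolation=cv2.INTER_CUBIC)
save('w5',c)
E
```

```text
time: 9.1
position: [0.4954, -0.3024, 0.0426]
tool_rot: [-0.22, 0.976, -0.0, 0.0]
ft_force: [0.0, -0.3, -0.4]
grip_width: 0.0342
[ 0.4953583  -0.30240739  0.04263957] [-2.19680529e-01  9.75571858e-01 -1.10241214e-04  6.10318390e-05]
```

View pics/w5.png

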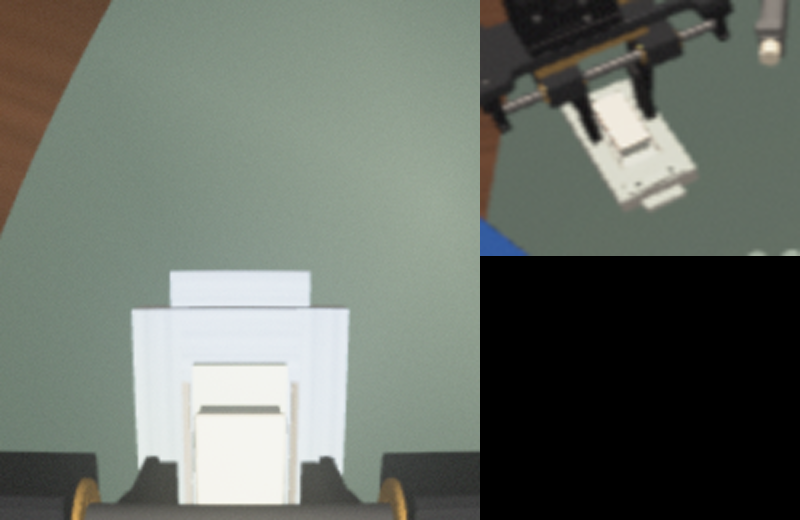

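```bash
python3 -m jog '[{"grip":150,"travel":[0,0,-0.25],"twist":0},{"grip":255,"travel":[0,0,0],"twist":0},{"grip":255,"travel":[0,0,0],"twist":0},{"grip":255,"travel":[0,0,0],"twist":0},{"grip":255,"travel":[0.23,0.11,0],"twist":0},{"grip":255,"travel":[0.23,0.11,0],"twist":0},{"grip":255,"travel":[0.23,0.11,0],"twist":0},{"grip":255,"travel":[0,0,0],"twist":0}]' 4
python3 -m jog '[{"grip":255,"travel":[0,0,0],"twist":0},{"grip":255,"travel":[0,0,0],"twist":0}]'
python3 -m jog '[{"grip":150,"travel":[0,0,0],"twist":0},{"grip":150,"travel":[0,0,0],"twist":0},{"grip":150,"travel":[0,0,0],"twist":0}]'
python3 - <<'E'
from h import *
o=get_obs();im=camera('wrist')
print(o['position'],o['tool_rot'])
a=cv2.resize(im[110:260,240:400],None,fx=3,fy=3,interpolation=cv2.INTER_CUBIC)
k=camera('scene')[180:260,160:260]
c=np.zeros((450,800,3),np.uint8);c[:,:480]=a;c[:256,480:]=cv2.resize(k,(320,256),interpolation=cv2.INTER_CUBIC)
save('w6',c)
E
```

```text
time: 10.0
position: [0.5027, -0.2989, 0.0401]
tool_rot: [-0.22, 0.976, -0.0, 0.0]
ft_force: [0.1, 0.2, -0.8]
grip_width: 0.0243
time: 10.2
position: [0.5022, -0.299, 0.04]
tool_rot: [-0.22, 0.976, 0.0, -0.0]
ft_force: [0.2, 0.1, -1.0]
grip_width: 0.0239
time: 10.5
position: [0.5022, -0.2991, 0.0401]
tool_rot: [-0.22, 0.976, -0.0, 0.0]
ft_force: [0.2, 0.0, -0.5]
grip_width: 0.0343
[ 0.5021612  -0.29911261  0.04011075] [-2.19595289e-01  9.75591055e-01 -3.68724068e-05  2.15871535e-05]
```

View pics/w6.png

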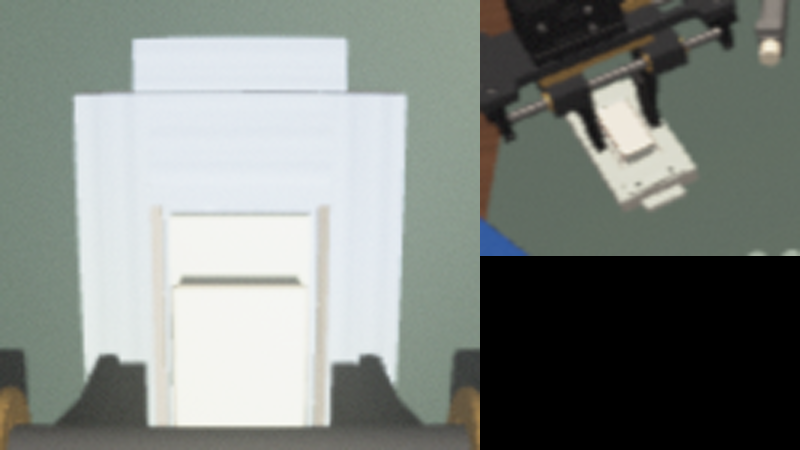

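Run:
```python
from h import *
o=get_obs();M=R.from_quat(o['tool_rot']).as_matrix()
T=lambda u,v,z:(M.T@(wunproj(u,v,z,o)-np.array(o['position']))*1000).round(2)
for z in(.012,.016): print(z,T(240+169/3,110+213/3,z),T(240+309/3,110+213/3,z), T(240+173/3,110+285/3,z+.013),T(240+306/3,110+285/3,z+.013))
print('tailwall',T(320,110+205/3,.013),'body tail edge',T(320,110+95/3,.013),'tab',T(320,110+39/3,.005))
```

```text
0.012 [ 37.49 -12.99  28.08] [37.5  12.85 28.08] [ 27.21 -11.51  15.08] [27.22 11.55 15.08]
0.016 [ 38.23 -12.68  24.08] [38.24 12.54 24.08] [ 28.27 -11.22  11.08] [28.29 11.25 11.08]
tailwall [39.15  0.11 27.08] body tail edge [59.26  0.09 27.08] tab [69.39  0.1  35.08]
```

```bash
python3 -m jog '[{"grip":0,"travel":[0,0,0.3],"twist":0},{"grip":0,"travel":[0,0,0],"twist":0},{"grip":0,"travel":[0,0,0],"twist":0},{"grip":0,"travel":[0,0,0],"twist":0},{"grip":0,"travel":[0,0,0],"twist":0},{"grip":0,"travel":[-1.3,-0.6,0],"twist":0},{"grip":0,"travel":[-1.4,-0.7,0],"twist":0},{"grip":0,"travel":[0,0,0],"twist":0}]' 4
python3 -m jog '[{"grip":0,"travel":[0,0,-1],"twist":0},{"grip":0,"travel":[0,0,-0.7],"twist":0},{"grip":0,"travel":[0,0,0],"twist":0},{"grip":0,"travel":[0,0,0],"twist":0}]'
```

```text
time: 11.4
position: [0.4726, -0.3126, 0.0428]
tool_rot: [-0.218, 0.976, 0.001, -0.001]
ft_force: [-0.1, 0.1, 0.4]
grip_width: 0.0853
time: 11.8
position: [0.4752, -0.3116, 0.0254]
tool_rot: [-0.22, 0.976, 0.0, -0.0]
ft_force: [0.8, -0.0, -0.2]
grip_width: 0.087
```

Fingertips at 3.4 mm height, good. Grip softly, then lift 14 mm so the nose stays on the bench.

```bash
python3 -m jog '[{"grip":255,"travel":[0,0,0],"twist":0},{"grip":255,"travel":[0,0,0],"twist":0},{"grip":255,"travel":[0,0,0],"twist":0},{"grip":255,"travel":[0,0,0],"twist":0},{"grip":255,"travel":[0,0,0],"twist":0},{"grip":255,"travel":[0,0,0],"twist":0},{"grip":255,"travel":[0,0,0],"twist":0}]' 4
python3 -m jog '[{"grip":255,"travel":[0,0,0.3],"twist":0},{"grip":255,"travel":[0,0,0.3],"twist":0},{"grip":255,"travel":[0,0,0.3],"twist":0},{"grip":255,"travel":[0,0,0.3],"twist":0},{"grip":255,"travel":[0,0,0.2],"twist":0},{"grip":255,"travel":[0,0,0],"twist":0},{"grip":255,"travel":[0,0,0],"twist":0}]'
python3 - <<'E'
from h import *
o=get_obs();im=camera('wrist')
print(o['position'],o['tool_rot'],o['ft_force'])
a=cv2.resize(im[110:260,240:400],None,fx=3,fy=3,interpolation=cv2.INTER_CUBIC)
k=camera('scene')[190:250,170:250]
c=np.zeros((450,800,3),np.uint8);c[:,:480]=a;c[:240,480:]=cv2.resize(k,(320,240),interpolation=cv2.INTER_CUBIC)
save('w7',c)
E
```

```text
time: 12.5
position: [0.4753, -0.312, 0.0262]
tool_rot: [-0.22, 0.976, -0.0, 0.0]
ft_force: [-0.0, -0.0, 2.3]
grip_width: 0.0603
time: 13.2
position: [0.4752, -0.3122, 0.0402]
tool_rot: [-0.22, 0.976, -0.0, 0.0]
ft_force: [-0.5, 0.0, -1.0]
grip_width: 0.06
[ 0.47524135 -0.31217449  0.04017299] [-2.19638387e-01  9.75581332e-01 -1.92579769e-04  7.76945334e-05] [-0.49701364  0.02627517 -1.01309361]
```

View pics/w7.png

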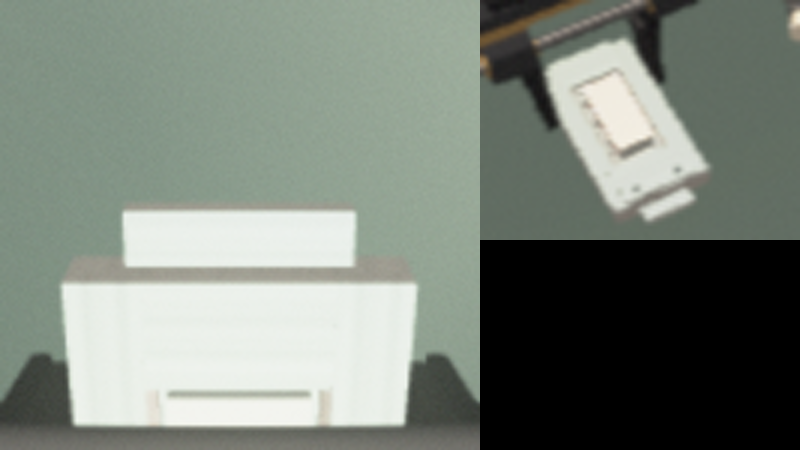

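```bash
cat > fit.py <<'E'
from h import *
from scipy.optimize import least_squares
def wproj(X,o):
    k=get_calibration('wrist');T=np.linalg.inv(np.array(k['T_tool_cam']));p=T[:3,:3]@X+T[:3,3]
    th=np.arctan2(np.hypot(p[0],p[1]),p[2]);f=th*k['fx']/np.hypot(p[0],p[1]);return np.array([k['cx']+f*p[0],k['cy']+f*p[1]])
def fit(pts,o):
    # pts: list of (carrier xyz (m, z from underside), u,v); unknown: carrier centre-underside in tool frame, tilt (nose down +), yaw
    def tool(p,c):
        tx,ty,tz,a,b=p; x,y,z=c
        X=np.array([-x*np.cos(a)-z*np.sin(a)*1, y, x*np.sin(a)-z*np.cos(a)])  # tool x = -carrier x, tool z down
        X=R.from_euler('z',b).as_matrix()@X
        return X+[tx,ty,tz]
    f=lambda p:np.concatenate([wproj(tool(p,c),o)-[u,v] for c,u,v in pts])
    s=least_squares(f,[0,0,.02,0,0],x_scale=[.01,.01,.01,.1,.1]);return s.x,np.sqrt(np.mean(s.fun**2)),tool
E
python3 - <<'E'
from fit import *
o=get_obs()
q=[((-.07,-.02,.005),123,210),((-.07,.02,.005),355,210),((-.06,-.03,.013),61,283),((-.06,.03,.013),417,283),((-.06,-.02,.005),124,266),((-.06,.02,.005),355,266)]
pts=[(c,240+u/3,110+v/3) for c,u,v in q]
p,r,tool=fit(pts,o);print(p[:3]*1000,np.degrees(p[3:]),r)
print('nose underside below tcp',tool(p,(.07,0,0)),'tcp z',o['position'][2])
# validation on w6 level
o['position']
q=[((-.07,-.02,.005),133,39),((-.07,.02,.005),347,39),((-.06,-.03,.013),74,95),((-.06,.03,.013),406,95),((-.06,-.02,.005),133,91),((-.06,.02,.005),347,91)]
p,r,tool=fit([(c,240+u/3,110+v/3) for c,u,v in q],o);print(p[:3]*1000,np.degrees(p[3:]),r)
E
```

```text
[-2.86155326e+01  7.57448216e-03  2.91084463e+01] [ 7.12459578 -0.04794609] 0.2631573473186109
nose underside below tcp [-9.80750234e-02  6.56993909e-05  3.77903679e-02] tcp z 0.04007478515757339
[-0.31678322  0.16119711 39.60917943] [ 0.17087413 -0.05037784] 0.11869949562494633
```

```bash
python3 -m jog '[{"grip":255,"travel":[0,0,0],"twist":0},{"grip":255,"travel":[0,0,0],"twist":0},{"grip":255,"travel":[0,0,1],"twist":0},{"grip":255,"travel":[0,0,3],"twist":0},{"grip":255,"travel":[0,0,4.5],"twist":0},{"grip":255,"travel":[0,0,4.5],"twist":0},{"grip":255,"travel":[0,0,4.5],"twist":0},{"grip":255,"travel":[0,0,4.5],"twist":0}]' 45
python3 -m jog '[{"grip":255,"travel":[1.2,3,3],"twist":-2},{"grip":255,"travel":[1.3,4.5,1],"twist":-2},{"grip":255,"travel":[1.3,4.7,0],"twist":-2},{"grip":255,"travel":[1.3,4.7,0],"twist":-2},{"grip":255,"travel":[1.3,4.7,0],"twist":-2},{"grip":255,"travel":[1.3,4.7,0],"twist":-2},{"grip":255,"travel":[1.3,4.7,0],"twist":-2},{"grip":255,"travel":[1.3,4.7,0],"twist":-2}]'
python3 -m jog '[{"grip":255,"travel":[1.3,4.7,0],"twist":-3},{"grip":255,"travel":[1.3,4.7,0],"twist":-3},{"grip":255,"travel":[1.3,4.7,0],"twist":-3.4},{"grip":255,"travel":[1,3.5,0],"twist":0},{"grip":255,"travel":[0,1,0],"twist":0},{"grip":255,"travel":[0,0,0],"twist":0},{"grip":255,"travel":[0,0,0],"twist":0},{"grip":255,"travel":[0,0,0],"twist":0}]'
python3 - <<'E'
from h import *
import json
o=get_obs();im=camera('wrist')
print(o['position'],o['tool_rot'],o['ft_force'])
json.dump({k:np.array(o[k]).tolist() for k in('position','tool_rot')},open('o8.json','w'))
save('w8raw',im)
save('w8',cv2.resize(im[:270,180:480],None,fx=2.2,fy=2.2,interpolation=cv2.INTER_CUBIC))
for t in('stage_seat','stage_lip','latch_head','toggle_tip'):
    print(t,[(np.round(d['at'],4).tolist(),round(d['p'],2)) for d in search_frame(t,'wrist')][:3])
E
```

```text
time: 14.1
position: [0.4746, -0.3113, 0.2623]
tool_rot: [-0.22, 0.976, 0.0, -0.0]
ft_force: [-0.5, -1.1, -2.0]
grip_width: 0.0595
time: 14.9
position: [0.5776, 0.0472, 0.3005]
tool_rot: [-0.081, 0.997, 0.0, -0.0]
ft_force: [0.7, -0.0, -1.0]
grip_width: 0.0592
time: 15.7
position: [0.6268, 0.2292, 0.3002]
tool_rot: [0.001, 1.0, -0.0, -0.0]
ft_force: [0.5, 0.3, -1.5]
grip_width: 0.0593
[0.62683725 0.22917169 0.30017331] [ 1.10478519e-03  9.99999246e-01 -3.88097415e-04 -3.70888823e-04] [ 0.49187236  0.34537384 -1.49650838]
stage_seat [([0.5289, 0.2527, 0.0761], 0.85)]
stage_lip [([0.5345, 0.2587, 0.0745], 0.67)]
latch_head [([0.4539, 0.2288, 0.1031], 0.62)]
toggle_tip [([0.4744, 0.3321, 0.115], 0.68)]
```

View pics/w8.png

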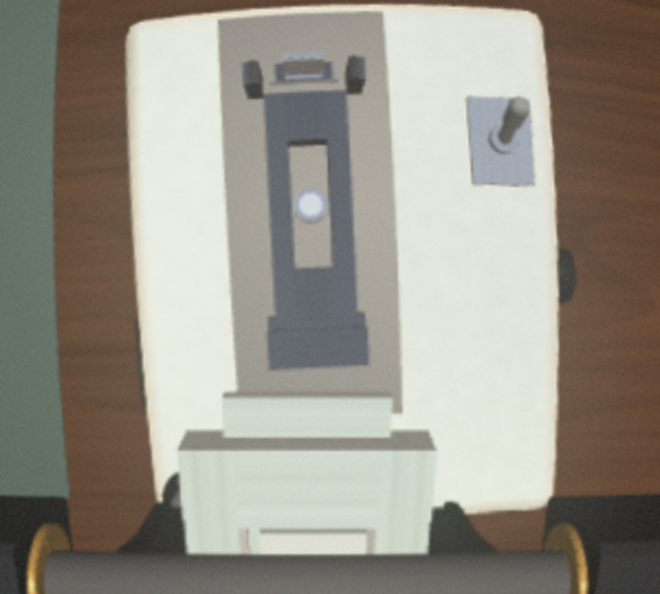

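Run:
```python
from fit import *
import json
o=json.load(open('o8.json'))
U=lambda x,y,z:(wunproj(180+x/2.2,y/2.2,z,o)*1000).round(1)
z=.093
for n,a in dict(bedTL=(265,93,z),bedTR=(348,93,z),bedNL=(275,317,z),bedNR=(357,317,z),light=(310.5,205,z),holeT=(307.5,142,z),holeN=(315,268,z),lipL=(268,330,z+.0115),lipR=(366,326,z+.0115),wallL=(270,369,z+.0115),wallR=(368,363,z+.0115),latch=(303,57,z+.017),chL=(262,95,z+.0),chR=(348,93,z),chLtop=(261,62,z+.015),chRtop=(348,60,z+.015),plTL=(218,18,.075),plTR=(383,12,.075),plNR=(402,412,.075),deckR1=(540,20,.075),deckR2=(553,490,.075),deckL1=(128,30,.075),deckL2=(155,480,.075),togtip=(519,104,.117),togbase=(503,142,.080)).items(): print(n,U(*a))
q=[((-.07,-.02,.005),223,397),((-.07,.02,.005),392,397),((-.06,-.03,.013),179,452),((-.06,.03,.013),435,452),((-.06,-.02,.005),224,436),((-.06,.02,.005),391,436)]
p,r,tool=fit([(c,180+u/2.2,v/2.2) for c,u,v in q],o);print(p[:3]*1000,np.degrees(p[3:]),r,tool(p,(.07,0,0)),tool(p,(-.07,0,0)))
```

```text
bedTL [463.8 207.5  93. ]
bedTR [463.9 249.5  93. ]
bedNL [580.5 212.3  93. ]
bedNR [580.5 254.   93. ]
light [523.3 230.4  93. ]
holeT [490.5 229.   93. ]
holeN [555.6 232.6  93. ]
lipL [586.2 209.3 104.5]
lipR [584.2 257.7 104.5]
wallL [605.7 210.1 104.5]
wallR [602.7 258.9 104.5]
latch [449.7 226.9 110. ]
chL [464.9 206.   93. ]
chR [463.9 249.5  93. ]
chLtop [451.4 206.4 108. ]
chRtop [450.4 248.8 108. ]
plTL [413.  180.5  75. ]
plTR [409.8 270.1  75. ]
plNR [633.7 280.8  75. ]
deckR1 [406.  359.8  75. ]
deckR2 [680.  373.7  75. ]
deckL1 [416.1 130.2  75. ]
deckL2 [672.9 141.5  75. ]
togtip [470.9 331.7 117. ]
togbase [483.5 333.8  80. ]
[-27.37161758  -0.48144899  38.24499167] [13.74468804 -0.02161183] 0.3089518206906137 [-0.0953671 -0.0004558  0.0548767] [ 0.04062386 -0.0005071   0.02161328]
```

Run:
```python
from h import *
a=cv2.imread('pics/w8raw.png');im=camera('wrist')[:,:,::-1].copy();cv2.imwrite('pics/w9raw.png',im)
print(get_obs()['time'],get_obs()['position'])
for r in((170,250,255,385),(5,120,280,440)):
    A=a[r[0]:r[1],r[2]:r[3]]; m=cv2.matchTemplate(im[r[0]-5:r[1]+5,r[2]-5:r[3]+5],A,cv2.TM_CCOEFF_NORMED);print(np.unravel_index(m.argmax(),m.shape),m.max())
```

```text
16.0 [0.62727795 0.23015186 0.30021647]
(np.int64(5), np.int64(5)) 0.9953413
(np.int64(4), np.int64(4)) 0.99358094
```

```bash
python3 -m jog '[{"grip":255,"travel":[-1,0,0],"twist":0.5},{"grip":255,"travel":[-2,0,0],"twist":0.7},{"grip":255,"travel":[-2.5,0,0],"twist":0.7},{"grip":255,"travel":[-2.5,0,0],"twist":0.8},{"grip":255,"travel":[-2.5,-0.1,0],"twist":0},{"grip":255,"travel":[-2,0,0],"twist":0},{"grip":255,"travel":[-1.3,0,0],"twist":0},{"grip":255,"travel":[-0.5,0,0],"twist":0}]' 50
python3 -m jog '[{"grip":255,"travel":[0,0,-1],"twist":0},{"grip":255,"travel":[0,0,-2],"twist":0},{"grip":255,"travel":[0,0,-2.5],"twist":0},{"grip":255,"travel":[0,0,-2.5],"twist":0},{"grip":255,"travel":[0,0,-2.5],"twist":0},{"grip":255,"travel":[0,0,-2],"twist":0},{"grip":255,"travel":[0,0,-1],"twist":0},{"grip":255,"travel":[0,0,0],"twist":0}]' 50
python3 -m jog '[{"grip":255,"travel":[0,0,0],"twist":0},{"grip":255,"travel":[0,0,0],"twist":0}]'
python3 - <<'E'
from h import *
import json
o=get_obs();im=camera('wrist');save('w10raw',im)
print(o['position'],o['tool_rot'],o['ft_force'])
json.dump({k:np.array(o[k]).tolist() for k in('position','tool_rot')},open('o10.json','w'))
im=im[:,:,::-1].copy();a=cv2.imread('pics/w8raw.png')
r=(170,250,255,385)
A=a[r[0]:r[1],r[2]:r[3]]; m=cv2.matchTemplate(im[r[0]-9:r[1]+9,r[2]-9:r[3]+9],A,cv2.TM_CCOEFF_NORMED);print(np.unravel_index(m.argmax(),m.shape),m.max())
k=camera('scene')[:,:,::-1][120:260,350:510]
c=np.zeros((560,800,3),np.uint8);c[:240,:]=cv2.resize(im[150:260,240:400],(349*800//800,240),interpolation=cv2.INTER_CUBIC)[:,:349].copy() if 0 else 0
c[:,:]=0;c[:210*2,:300]=cv2.resize(im[130:270,270-20:350],(300,420),interpolation=cv2.INTER_CUBIC);c[:438,300:]=cv2.resize(k,(500,438),interpolation=cv2.INTER_CUBIC)
cv2.imwrite('pics/w10.png',c)
E
```

```text
time: 16.8
position: [0.4825, 0.23, 0.3003]
tool_rot: [-0.024, 1.0, -0.0, -0.0]
ft_force: [-0.0, 0.0, -2.4]
grip_width: 0.0592
time: 17.6
position: [0.484, 0.2296, 0.1632]
tool_rot: [-0.023, 1.0, -0.0, -0.002]
ft_force: [0.2, -0.1, -1.8]
grip_width: 0.0591
time: 17.8
position: [0.4853, 0.2302, 0.166]
tool_rot: [-0.023, 1.0, 0.0, 0.001]
ft_force: [-0.2, 0.3, -1.0]
grip_width: 0.0594
[0.48528579 0.23018068 0.16602264] [-2.33756668e-02  9.99725894e-01  2.47193300e-04  1.28568610e-03] [-0.17161997  0.33286967 -0.98631693]
(np.int64(9), np.int64(9)) 0.64947575
```

View pics/w10.png

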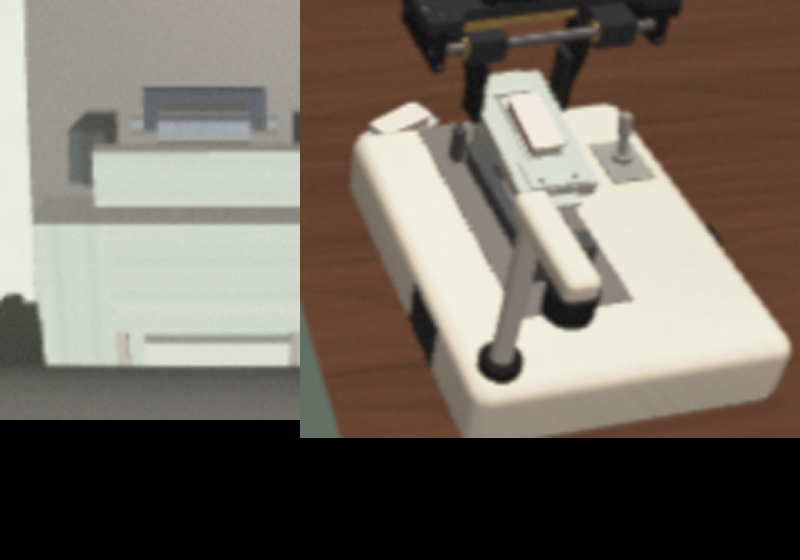

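Run:
```python
from fit import *
import json
o=json.load(open('o10.json'))
g=cv2.cvtColor(cv2.imread('pics/w10raw.png'),cv2.COLOR_BGR2GRAY).astype(float)
def edges(v,c0,c1,t=12):
    p=cv2.GaussianBlur(g[v-1:v+2].mean(0)[None],(1,1),0)[0];d=np.convolve(p,[1,1,0,-1,-1],'same')/2
    return [(c,int(d[c])) for c in range(c0,c1) if abs(d[c])>t and abs(d[c])>=abs(d[c-1]) and abs(d[c])>abs(d[c+1])]
for n,v in(('latch',161),('cheek',172),('tab',190),('body',212)): print(n,edges(v,240,400))
M=R.from_quat(o['tool_rot']).as_matrix()
T=lambda u,v,z:(M.T@(wunproj(u,v,z,o)-np.array(o['position']))*1000).round(2)
print(T(297.7,160,.110),T(338.7,160,.110))
```

```text
latch [(258, -77), (297, -45), (338, 50), (377, 64)]
cheek [(259, -74), (273, -48), (289, 65), (297, -42), (302, 48), (333, -49), (338, 42), (347, -77), (362, 56), (377, 68)]
tab [(260, -75), (272, -25), (277, -13), (281, 93), (358, -80), (363, 31), (376, 69)]
body [(260, -18), (378, 12)]
[ 45.74 -14.46  55.9 ] [45.74 11.66 55.91]
```

```bash
python3 -m jog '[{"grip":255,"travel":[0,-0.09,-0.6],"twist":0},{"grip":255,"travel":[0,0,-0.6],"twist":0},{"grip":255,"travel":[0,0,-0.3],"twist":0},{"grip":255,"travel":[0,0,0],"twist":0},{"grip":255,"travel":[0,0,0],"twist":0},{"grip":255,"travel":[0,0,0],"twist":0}]' 25
python3 -m jog '[{"grip":255,"travel":[0,0,-0.2],"twist":0},{"grip":255,"travel":[0,0,0],"twist":0}]'
python3 -m jog '[{"grip":255,"travel":[0,0,-0.2],"twist":0},{"grip":255,"travel":[0,0,0],"twist":0}]'
```

```text
time: 18.5
position: [0.4843, 0.2291, 0.1501]
tool_rot: [-0.023, 1.0, 0.0, 0.0]
ft_force: [-0.5, 0.2, -1.4]
grip_width: 0.0595
time: 18.7
position: [0.4841, 0.229, 0.1479]
tool_rot: [-0.023, 1.0, -0.0, -0.0]
ft_force: [0.0, -0.6, -2.9]
grip_width: 0.0594
time: 18.9
position: [0.484, 0.229, 0.1458]
tool_rot: [-0.023, 1.0, -0.0, -0.0]
ft_force: [-0.2, 0.1, -1.8]
grip_width: 0.0597
```

```bash
for i in 1; do python3 -m jog '[{"grip":255,"travel":[0,0,-0.15],"twist":0},{"grip":255,"travel":[0,0,-0.15],"twist":0},{"grip":255,"travel":[0,0,0],"twist":0}]'; python3 -m jog '[{"grip":255,"travel":[0,0,-0.15],"twist":0},{"grip":255,"travel":[0,0,-0.15],"twist":0},{"grip":255,"travel":[0,0,0],"twist":0}]';done
cat > tilt.py <<'E'
from fit import *
o=get_obs();im=camera('wrist');save('wt',im)
g=cv2.cvtColor(im,cv2.COLOR_RGB2GRAY).astype(float)
col=g[:,312:326].mean(1);d=np.convolve(col,[1,1,0,-1,-1],'same')/2
print(o['position'].round(4),o['ft_force'].round(1),[(v,int(d[v])) for v in range(150,255) if abs(d[v])>6 and abs(d[v])>=abs(d[v-1]) and abs(d[v])>abs(d[v+1])])
E
python3 tilt.py
```

```text
time: 19.2
position: [0.484, 0.229, 0.1428]
tool_rot: [-0.023, 1.0, -0.0, -0.0]
ft_force: [-0.0, 0.2, -2.2]
grip_width: 0.0595
time: 19.5
position: [0.484, 0.229, 0.1398]
tool_rot: [-0.023, 1.0, -0.0, -0.0]
ft_force: [0.5, 0.4, -1.4]
grip_width: 0.0595
[0.484  0.229  0.1398] [ 0.5  0.4 -1.4] [(165, -52), (176, 40), (180, 69), (198, -72), (204, 72), (241, -55), (244, 64), (252, -127)]
```

```bash
cat > tf.py <<'E'
from fit import *
import json
def cross(p,c,sgn,w=5):
    c=int(round(c));lo=c-w;d=sgn*np.diff(p[lo:c+w+1]);k=np.clip(d,0,None);j=k.argmax();a=max(j-2,0);kk=k[a:j+3];return lo+a+.5+np.dot(kk,np.arange(len(kk)))/kk.sum()
def meas(g,tab,root,top,tl,tr,bl,br):
    col=g[:,300:338].mean(1)
    vt,vr,vb=cross(col,tab,1),cross(col,root,-1),cross(col,top,1)
    rt=g[int(tab)+4:int(root)-3].mean(0);rb=g[int(top)+4:int(top)+14].mean(0)
    ul,ur=cross(rt,tl,1),cross(rt,tr,-1)
    bl,br=cross(rb,bl,1),cross(rb,br,-1)
    return vt,vr,vb,ul,ur,bl,br
def run(f,o,*a):
    g=cv2.cvtColor(cv2.imread(f),cv2.COLOR_BGR2GRAY).astype(float)
    m=meas(g,*a);print(f,np.round(m,2));vt,vr,vb,ul,ur,bl,br=m
    # fit with mid-line rows and mid-edge widths
    def tool(p,c):
        tx,ty,tz,t=p;x,y,z=c;return np.array([-x*np.cos(t)-z*np.sin(t)+tx,y+ty,x*np.sin(t)-z*np.cos(t)+tz])
    def f(p):
        r=[wproj(tool(p,(-.07,0,.005)),o)[1]-vt,wproj(tool(p,(-.06,0,.005)),o)[1]-vr,wproj(tool(p,(-.06,0,.013)),o)[1]-vb]
        L=lambda x,y,z:[wproj(tool(p,(x,y,z)),o) for x in(x,)][0]
        vm=(int(a[0])+4+int(a[1])-4)/2; vbm=int(a[2])+8.5
        def atrow(y,z,v,x0,x1):
            A,B=L(x0,y,z),L(x1,y,z);return A[0]+(v-A[1])/(B[1]-A[1])*(B[0]-A[0])
        r+=[atrow(-.02,.005,vm,-.07,-.06)-ul,atrow(.02,.005,vm,-.07,-.06)-ur,atrow(-.03,.013,vbm,-.06,-.045)-bl,atrow(.03,.013,vbm,-.06,-.045)-br]
        return r
    s=least_squares(f,[-.028,0,.03,.12],x_scale=[.01,.01,.01,.1]);p=s.x
    print(' centre',(p[:3]*1000).round(1),'tilt',np.degrees(p[3]).round(2),'res',np.round(s.fun,2),'nose',(tool(p,(.07,0,0))*1000).round(1),'tail',(tool(p,(-.07,0,0))*1000).round(1));return p
if __name__=='__main__':
    o=None
    run('pics/w8raw.png',o,180.5,198.5,205.5,281,358,262,377)
    run('pics/w10raw.png',o,180.5,198.5,205.5,281,358,262,377)
    run('pics/wt.png',o,180,198,204,281,358,262,377)
E
python3 tf.py
```

```text
pics/w8raw.png [180.33 198.41 204.17 284.5  358.   261.33 381.17]
 centre [-29.9   0.4  24.7] tilt 2.8 res [ 0.01  0.59 -0.57 -1.69  1.69  1.03 -1.04] nose [-99.8   0.4  28.1] tail [40.   0.4 21.3]
pics/w10raw.png [180.03 198.41 204.18 280.5  357.6  263.02    nan]tf.py:4: RuntimeWarning: invalid value encountered in scalar divide
  c=int(round(c));lo=c-w;d=sgn*np.diff(p[lo:c+w+1]);k=np.clip(d,0,None);j=k.argmax();a=max(j-2,0);kk=k[a:j+3];return lo+a+.5+np.dot(kk,np.arange(len(kk)))/kk.sum()
Traceback (most recent call last):
  File "tf.py", line 31, in <module>
    run('pics/w10raw.png',o,180.5,198.5,205.5,281,358,262,377)
    ~~~^^^^^^^^^^^^^^^^^^^^^^^^^^^^^^^^^^^^^^^^^^^^^^^^^^^^^^^
  File "tf.py", line 26, in run
    s=least_squares(f,[-.028,0,.03,.12],x_scale=[.01,.01,.01,.1]);p=s.x
ValueError: Residuals are not finite in the initial point.
```

```bash
python3 -m jog '[{"grip":255,"travel":[-0.2,0,-0.2],"twist":0},{"grip":255,"travel":[0,0,-0.2],"twist":0},{"grip":255,"travel":[0,0,0],"twist":0}]';python3 -m jog '[{"grip":255,"travel":[0,0,-0.15],"twist":0},{"grip":255,"travel":[0,0,0],"twist":0}]';python3 -m jog '[{"grip":255,"travel":[0,0,-0.15],"twist":0},{"grip":255,"travel":[0,0,0],"twist":0}]'; python3 tilt.py
```

```text
time: 19.85
position: [0.4818, 0.229, 0.1357]
tool_rot: [-0.023, 1.0, -0.0, -0.0]
ft_force: [0.4, 0.1, -1.8]
grip_width: 0.0599
time: 20.05
position: [0.4821, 0.2291, 0.1344]
tool_rot: [-0.023, 1.0, -0.0, -0.0]
ft_force: [-0.3, 0.7, -1.3]
grip_width: 0.0595
time: 20.25
position: [0.4823, 0.2291, 0.133]
tool_rot: [-0.023, 1.0, 0.0, 0.0]
ft_force: [0.3, -0.0, -0.9]
grip_width: 0.0594
[0.4823 0.2291 0.133 ] [ 0.3 -0.  -0.9] [(169, -58), (180, 74), (198, -72), (204, 69), (241, -56), (244, 65), (252, -127)]
```

```bash
python3 -m jog '[{"grip":255,"travel":[0,0,-0.1],"twist":0},{"grip":255,"travel":[0,0,0],"twist":0}]';python3 -m jog '[{"grip":255,"travel":[0,0,-0.1],"twist":0},{"grip":255,"travel":[0,0,0],"twist":0},{"grip":255,"travel":[0,0,0],"twist":0}]'; python3 tilt.py
```

```text
time: 20.5
position: [0.4823, 0.2291, 0.1324]
tool_rot: [-0.023, 1.0, 0.0, 0.0]
ft_force: [-1.4, 0.6, 2.4]
grip_width: 0.0597
time: 20.8
position: [0.4823, 0.2291, 0.1321]
tool_rot: [-0.023, 1.0, 0.0, 0.0]
ft_force: [-1.9, -0.2, 7.2]
grip_width: 0.0595
[0.4823 0.2291 0.1321] [-1.9 -0.2  7.2] [(169, -58), (180, 74), (198, -70), (204, 65), (241, -56), (244, 66), (252, -128)]
```

```bash
python3 -m jog '[{"grip":255,"travel":[0,0,0.2],"twist":0},{"grip":255,"travel":[0.3,0.014,0],"twist":0},{"grip":255,"travel":[0.3,0.014,0],"twist":0},{"grip":255,"travel":[0,0,0],"twist":0},{"grip":255,"travel":[0,0,0],"twist":0}]';python3 -m jog '[{"grip":255,"travel":[0.2,0.01,0],"twist":0},{"grip":255,"travel":[0.2,0.01,0],"twist":0},{"grip":255,"travel":[0,0,0],"twist":0},{"grip":255,"travel":[0,0,0],"twist":0}]'; python3 -m jog '[{"grip":255,"travel":[0.2,0.01,0],"twist":0},{"grip":255,"travel":[0,0,0],"twist":0},{"grip":255,"travel":[0,0,0],"twist":0}]'; python3 tilt.py
```

```text
time: 21.35
position: [0.4888, 0.2294, 0.1329]
tool_rot: [-0.023, 1.0, 0.0, 0.0]
ft_force: [0.7, -0.3, -0.5]
grip_width: 0.0598
time: 21.75
position: [0.4925, 0.2295, 0.1331]
tool_rot: [-0.023, 1.0, 0.0, 0.0]
ft_force: [0.4, 0.1, -1.0]
grip_width: 0.0598
time: 22.05
position: [0.4944, 0.2297, 0.1331]
tool_rot: [-0.023, 1.0, 0.0, 0.0]
ft_force: [0.1, 0.3, -1.4]
grip_width: 0.0593
[0.4944 0.2297 0.1331] [ 0.1  0.3 -1.4] [(150, -53), (159, 30), (163, 39), (170, -47), (180, 73), (198, -72), (204, 69), (241, -56), (244, 65), (252, -127)]
```

```bash
python3 -m jog '[{"grip":255,"travel":[0.1,0.005,0],"twist":0},{"grip":255,"travel":[0,0,0],"twist":0},{"grip":255,"travel":[0,0,0],"twist":0}]';python3 -m jog '[{"grip":255,"travel":[0.1,0.005,0],"twist":0},{"grip":255,"travel":[0,0,0],"twist":0},{"grip":255,"travel":[0,0,0],"twist":0}]'
```

```text
time: 22.4
position: [0.4945, 0.2296, 0.1329]
tool_rot: [-0.023, 1.0, -0.0, -0.001]
ft_force: [-1.9, 0.9, -0.3]
grip_width: 0.0594
time: 22.7
position: [0.4946, 0.2296, 0.1327]
tool_rot: [-0.023, 1.0, -0.0, -0.002]
ft_force: [-5.0, -0.2, 1.3]
grip_width: 0.06
```

```bash
python3 -m jog '[{"grip":255,"travel":[0.1,0.005,0],"twist":0},{"grip":255,"travel":[0,0,0],"twist":0},{"grip":255,"travel":[0,0,0],"twist":0}]'
```

```text
time: 23.0
position: [0.4947, 0.2296, 0.1326]
tool_rot: [-0.023, 1.0, -0.0, -0.003]
ft_force: [-7.7, -0.3, 1.6]
grip_width: 0.0596
```

```bash
python3 -m jog '[{"grip":255,"travel":[-0.1,0,0],"twist":0},{"grip":255,"travel":[0,0,-0.1],"twist":0},{"grip":255,"travel":[0,0,-0.1],"twist":0},{"grip":255,"travel":[0,0,-0.1],"twist":0},{"grip":255,"travel":[0,0,-0.1],"twist":0},{"grip":255,"travel":[0,0,-0.1],"twist":0},{"grip":255,"travel":[0,0,0],"twist":0}]' 8; python3 tilt.py
```

```text
time: 23.7
position: [0.4945, 0.2296, 0.1276]
tool_rot: [-0.023, 1.0, -0.0, -0.002]
ft_force: [-6.1, 0.1, 0.6]
grip_width: 0.0602
[0.4945 0.2296 0.1276] [-6.1  0.1  0.6] [(151, -61), (160, 29), (164, 39), (172, -45), (178, 78), (197, -70), (201, 75), (239, -60), (242, 65), (252, -129)]
```

```bash
python3 -m jog '[{"grip":255,"travel":[0,0,-0.1],"twist":0},{"grip":255,"travel":[0,0,0],"twist":0}]' 8;  python3 -m jog '[{"grip":255,"travel":[0,0,-0.1],"twist":0},{"grip":255,"travel":[0,0,0],"twist":0}]' 8; python3 tilt.py
```

```text
time: 23.95
position: [0.4945, 0.2296, 0.1269]
tool_rot: [-0.023, 1.0, -0.0, -0.002]
ft_force: [-6.3, -0.2, 2.4]
grip_width: 0.0599
time: 24.15
position: [0.4945, 0.2296, 0.1262]
tool_rot: [-0.023, 1.0, -0.0, -0.002]
ft_force: [-6.0, -0.2, 4.7]
grip_width: 0.0601
[0.4945 0.2296 0.1262] [-6.  -0.2  4.7] [(151, -53), (161, 37), (170, -42), (177, 79), (196, -82), (200, 74), (239, -69), (242, 80), (252, -129)]
```

```bash
python3 -m jog '[{"grip":0,"travel":[0,0,0],"twist":0},{"grip":0,"travel":[0,0,0],"twist":0},{"grip":0,"travel":[0,0,0],"twist":0},{"grip":0,"travel":[0,0,1],"twist":0},{"grip":0,"travel":[0,0,2.5],"twist":0},{"grip":255,"travel":[-1,0,1],"twist":0},{"grip":255,"travel":[-0.95,-0.1,0],"twist":0},{"grip":255,"travel":[0,0,0],"twist":0}]' 8; python3 -m jog '[{"grip":255,"travel":[0,0,0],"twist":0},{"grip":255,"travel":[0,0,0],"twist":0},{"grip":255,"travel":[0,0,0],"twist":0},{"grip":255,"travel":[0,0,0],"twist":0},{"grip":255,"travel":[0,0,0],"twist":0},{"grip":255,"travel":[0,0,0],"twist":0}]' 20; python3 tilt.py
```

```text
time: 25.0
position: [0.474, 0.2286, 0.1709]
tool_rot: [-0.024, 1.0, -0.0, -0.001]
ft_force: [-1.2, -0.8, -0.6]
grip_width: 0.0699
time: 25.6
position: [0.4768, 0.2288, 0.1709]
tool_rot: [-0.023, 1.0, -0.0, -0.0]
ft_force: [1.2, 0.2, 0.0]
grip_width: 0.0227
[0.4768 0.2288 0.1709] [1.2 0.2 0. ] [(169, -57), (174, -6), (180, 44), (186, -44), (192, 81), (206, -73), (210, 78), (239, -53), (242, 63), (252, -135)]
```

```bash
python3 -m jog '[{"grip":255,"travel":[-0.3,0,-1],"twist":0},{"grip":255,"travel":[0,0,-1.5],"twist":0},{"grip":255,"travel":[0,0,-0.4],"twist":0},{"grip":255,"travel":[0,0,0],"twist":0},{"grip":255,"travel":[0,0,0],"twist":0}]' 20; python3 -m jog '[{"grip":255,"travel":[0,0,-0.3],"twist":0},{"grip":255,"travel":[0,0,0],"twist":0},{"grip":255,"travel":[0,0,0],"twist":0}]';python3 -m jog '[{"grip":255,"travel":[0,0,-0.2],"twist":0},{"grip":255,"travel":[0,0,0],"twist":0}]';python3 -m jog '[{"grip":255,"travel":[0,0,-0.2],"twist":0},{"grip":255,"travel":[0,0,0],"twist":0}]'
```

```text
time: 26.15
position: [0.4738, 0.2288, 0.1421]
tool_rot: [-0.023, 1.0, -0.0, 0.0]
ft_force: [-0.3, 0.3, 0.6]
grip_width: 0.0005
time: 26.45
position: [0.4738, 0.2288, 0.1393]
tool_rot: [-0.023, 1.0, 0.0, 0.0]
ft_force: [-0.6, 0.9, -1.4]
grip_width: 0.0008
time: 26.65
position: [0.4739, 0.2288, 0.1371]
tool_rot: [-0.023, 1.0, 0.0, 0.0]
ft_force: [0.4, 1.1, 0.6]
grip_width: 0.0003
time: 26.85
position: [0.4738, 0.2289, 0.1359]
tool_rot: [-0.023, 1.0, 0.0, 0.0]
ft_force: [-1.4, 0.0, 7.2]
grip_width: 0.0006
```

```bash
python3 -m jog '[{"grip":255,"travel":[0,0,-0.2],"twist":0},{"grip":255,"travel":[0,0,0],"twist":0}]';python3 -m jog '[{"grip":255,"travel":[0,0,-0.2],"twist":0},{"grip":255,"travel":[0,0,0],"twist":0}]';python3 -m jog '[{"grip":255,"travel":[0,0,-0.2],"twist":0},{"grip":255,"travel":[0,0,0],"twist":0}]'
```

```text
time: 27.05
position: [0.4739, 0.2288, 0.1332]
tool_rot: [-0.023, 1.0, 0.0, 0.0]
ft_force: [0.1, 0.5, 1.7]
grip_width: 0.0004
time: 27.25
position: [0.4737, 0.2288, 0.1307]
tool_rot: [-0.023, 1.0, -0.0, -0.0]
ft_force: [-0.3, -0.3, 0.4]
grip_width: 0.0006
time: 27.45
position: [0.4733, 0.2287, 0.1285]
tool_rot: [-0.023, 1.0, -0.0, -0.001]
ft_force: [0.2, 0.5, -0.4]
grip_width: 0.0004
```

```bash
python3 -m jog '[{"grip":255,"travel":[0,0,-0.15],"twist":0},{"grip":255,"travel":[0,0,0],"twist":0}]';python3 -m jog '[{"grip":255,"travel":[0,0,-0.15],"twist":0},{"grip":255,"travel":[0,0,0],"twist":0}]';python3 -m jog '[{"grip":255,"travel":[0,0,-0.2],"twist":0},{"grip":255,"travel":[0,0,0],"twist":0},{"grip":255,"travel":[0,0,0],"twist":0}]'
```

```text
time: 27.65
position: [0.4735, 0.2287, 0.1284]
tool_rot: [-0.023, 1.0, -0.0, -0.0]
ft_force: [-2.2, 0.4, 8.0]
grip_width: 0.0008
time: 27.85
position: [0.4734, 0.2287, 0.1283]
tool_rot: [-0.024, 1.0, -0.0, 0.0]
ft_force: [-4.6, -0.9, 18.6]
grip_width: 0.0005
time: 28.15
position: [0.4735, 0.2287, 0.1282]
tool_rot: [-0.024, 1.0, -0.0, 0.001]
ft_force: [-7.1, -2.0, 32.2]
grip_width: 0.0004
```

```bash
python3 -m jog '[{"grip":255,"travel":[0,0,1],"twist":0},{"grip":255,"travel":[0,0,4],"twist":0},{"grip":255,"travel":[0,0,4.5],"twist":0},{"grip":255,"travel":[0,0,4.5],"twist":0},{"grip":255,"travel":[2,0,3],"twist":0},{"grip":255,"travel":[4,0,0],"twist":0},{"grip":255,"travel":[4,0.3,0],"twist":0},{"grip":255,"travel":[3,0.3,0],"twist":0}]';python3 -m jog '[{"grip":255,"travel":[0,0,0],"twist":0},{"grip":255,"travel":[0,0,0],"twist":0},{"grip":255,"travel":[0,0,0],"twist":0}]'
python3 - <<'E'
from h import *
import json
o=get_obs();im=camera('wrist');save('w11raw',im);print(o['position'],o['tool_rot'])
json.dump({k:np.array(o[k]).tolist() for k in('position','tool_rot')},open('o11.json','w'))
k=camera('scene')[120:260,360:500]
c=np.zeros((600,800,3),np.uint8)
c[:,:450]=cv2.resize(im[0:200,240:390],(450,600),interpolation=cv2.INTER_CUBIC)
c[:350,450:]=cv2.resize(k,(350,350),interpolation=cv2.INTER_CUBIC)
save('w11',c)
E
```

```text
time: 28.95
position: [0.6059, 0.2347, 0.2944]
tool_rot: [-0.023, 1.0, 0.0, 0.001]
ft_force: [0.3, 0.6, 0.7]
grip_width: -0.0
time: 29.25
position: [0.6022, 0.2347, 0.2935]
tool_rot: [-0.024, 1.0, -0.0, -0.001]
ft_force: [-0.6, 0.0, -0.6]
grip_width: 0.0002
[0.60222184 0.23474259 0.29345767] [-2.35135992e-02  9.99722740e-01 -1.66619859e-04 -1.23570994e-03]
```

View pics/w11.png

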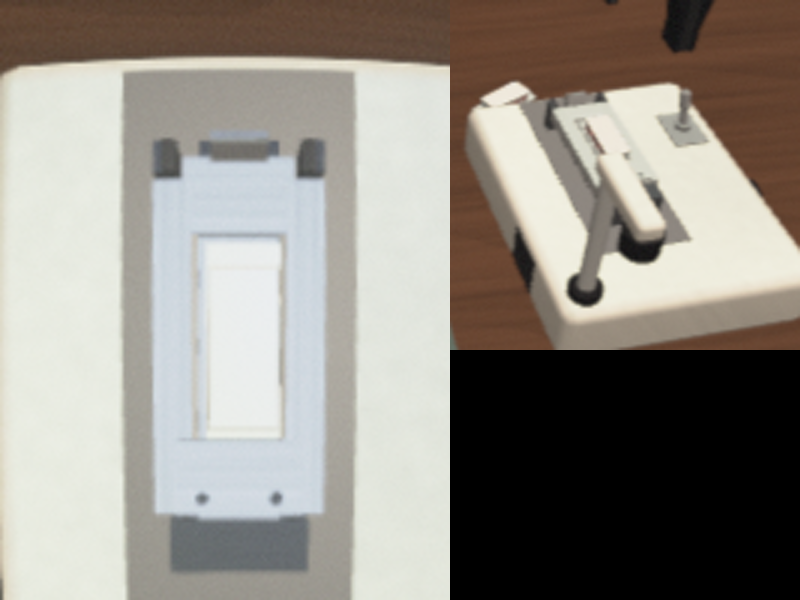

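Run:
```python
from h import *
import json
o=json.load(open('o11.json'));g=cv2.cvtColor(cv2.imread('pics/w11raw.png'),cv2.COLOR_BGR2GRAY).astype(float)
im=cv2.imread('pics/w11raw.png')
for a,b in((81,86),(105,115),(128,134)):
    print(a,[int(x) for x in g[a:b,286:352].mean(0)])
M=R.from_quat(o['tool_rot']).as_matrix()
T=lambda u,v,z:(M.T@(wunproj(u,v,z,o)-np.array(o['position']))*1000).round(2)
for n,u,v,z in(('bodyL',240+153/3,110,.106),('bodyR',240+324/3,110,.106),('pocL',240+192/3,110,.106),('pocR',240+286/3,110,.106),('blkL',240+207/3,110,.118),('blkR',240+283/3,110,.118),('baseL',240+203/3,83,.105),('baseR',240+281/3,83,.105),('baseTail',320,240/3,.105),('blkTail',320,268/3,.118),('pocTail',320,235/3,.106),('bodyTail',320,178/3,.106),('tab',320,157/3,.098),('bodyNose',320,513/3,.106),('screw',320,498/3,.1095),('lipedge',320,439/3,.1095)): print(n,T(u,v,z))
```

```text
81 [160, 160, 161, 161, 177, 211, 216, 213, 210, 211, 212, 212, 213, 211, 209, 211, 212, 207, 198, 200, 213, 215, 225, 232, 235, 235, 235, 235, 235, 234, 235, 234, 235, 235, 235, 235, 235, 235, 235, 235, 235, 235, 235, 235, 235, 235, 233, 218, 187, 194, 214, 215, 212, 211, 212, 212, 213, 213, 209, 210, 213, 209, 191, 172, 170, 170]
105 [161, 162, 162, 164, 179, 205, 216, 215, 212, 213, 214, 215, 215, 214, 212, 212, 213, 208, 201, 201, 209, 216, 223, 221, 232, 236, 236, 236, 237, 236, 236, 236, 236, 236, 236, 236, 236, 236, 236, 236, 237, 236, 236, 236, 237, 236, 225, 194, 185, 203, 214, 216, 214, 212, 214, 214, 214, 214, 213, 212, 213, 209, 187, 174, 171, 170]
128 [160, 160, 161, 160, 167, 211, 217, 215, 213, 213, 215, 215, 215, 213, 212, 212, 213, 209, 201, 203, 210, 215, 219, 214, 231, 236, 236, 237, 236, 237, 237, 237, 236, 236, 236, 237, 236, 237, 237, 236, 236, 236, 236, 236, 236, 235, 228, 211, 188, 203, 214, 214, 213, 212, 215, 215, 215, 214, 212, 213, 214, 211, 186, 169, 169, 168]
bodyL [ 83.78 -30.43 187.67]
bodyR [ 83.82  29.28 187.66]
pocL [ 83.6  -16.78 187.67]
pocR [ 83.62  15.98 187.66]
blkL [ 83.01 -11.15 175.67]
blkR [ 83.06  14.36 175.66]
baseL [112.57 -12.97 188.74]
baseR [112.61  14.24 188.73]
baseTail [ 1.1576e+02 -7.0000e-02  1.8875e+02]
blkTail [ 1.0421e+02 -9.0000e-02  1.7572e+02]
pocTail [ 1.1742e+02 -7.0000e-02  1.8775e+02]
bodyTail [ 1.3823e+02 -8.0000e-02  1.8780e+02]
tab [ 1.4791e+02 -7.0000e-02  1.9582e+02]
bodyNose [ 18.56  -0.   187.5 ]
screw [ 2.4430e+01 -1.0000e-02  1.8402e+02]
lipedge [ 4.5250e+01 -3.0000e-02  1.8407e+02]
```

```bash
python3 -m jog '[{"grip":255,"travel":[-4,2.5,-0.5],"twist":0},{"grip":255,"travel":[-4,2.5,-1],"twist":0},{"grip":255,"travel":[-4,2.5,-1.5],"twist":0},{"grip":255,"travel":[-3.9,2.3,-2],"twist":0},{"grip":255,"travel":[0,0,-3],"twist":0},{"grip":255,"travel":[0,0,-3],"twist":0},{"grip":255,"travel":[0,0,0],"twist":0},{"grip":255,"travel":[0,0,0],"twist":0}]';python3 -m jog '[{"grip":255,"travel":[0,0,-2],"twist":0},{"grip":255,"travel":[0,0,-2],"twist":0},{"grip":255,"travel":[0,0,-1.7],"twist":0},{"grip":255,"travel":[0,0,0],"twist":0},{"grip":255,"travel":[0,0,0],"twist":0}]'
```

```text
time: 30.15
position: [0.4444, 0.3328, 0.1845]
tool_rot: [-0.023, 1.0, -0.0, -0.0]
ft_force: [0.2, 0.1, 0.7]
grip_width: 0.0002
time: 30.65
position: [0.4458, 0.3331, 0.1285]
tool_rot: [-0.023, 1.0, 0.001, 0.001]
ft_force: [0.4, 1.0, -0.1]
grip_width: 0.0004
```

```bash
python3 -m jog '[{"grip":255,"travel":[0.5,0,-0.2],"twist":0},{"grip":255,"travel":[0.5,0,0],"twist":0},{"grip":255,"travel":[0.5,0,0],"twist":0},{"grip":255,"travel":[0.5,0,0],"twist":0},{"grip":255,"travel":[0,0,0],"twist":0}]';python3 -m jog '[{"grip":255,"travel":[0.4,0,0],"twist":0},{"grip":255,"travel":[0.4,0,0],"twist":0},{"grip":255,"travel":[0,0,0],"twist":0}]';python3 -m jog '[{"grip":255,"travel":[0.4,0,0],"twist":0},{"grip":255,"travel":[0.2,0,0],"twist":0},{"grip":255,"travel":[0,0,0],"twist":0},{"grip":255,"travel":[0,0,0],"twist":0}]'
```

```text
time: 31.15
position: [0.4659, 0.3329, 0.1253]
tool_rot: [-0.023, 1.0, 0.0, 0.001]
ft_force: [-0.8, -1.2, 0.5]
grip_width: 0.0005
time: 31.45
position: [0.4743, 0.333, 0.1252]
tool_rot: [-0.023, 1.0, 0.0, 0.001]
ft_force: [-0.5, -0.5, -0.1]
grip_width: 0.0004
time: 31.85
position: [0.4759, 0.3327, 0.1246]
tool_rot: [-0.023, 1.0, -0.0, -0.003]
ft_force: [-5.3, 1.2, 1.9]
grip_width: 0.0006
```

```bash
python3 -m jog '[{"grip":255,"travel":[-1.5,0,0],"twist":0},{"grip":255,"travel":[-2,0,0],"twist":0},{"grip":255,"travel":[0,0,3],"twist":0},{"grip":255,"travel":[0,0,4.5],"twist":0},{"grip":255,"travel":[2,-1,4.5],"twist":0},{"grip":255,"travel":[4,-2,4],"twist":0},{"grip":255,"travel":[4,-2,0],"twist":0},{"grip":255,"travel":[4,-2,0],"twist":0}]';python3 -m jog '[{"grip":255,"travel":[2,-2,0],"twist":0},{"grip":255,"travel":[0,0,0],"twist":0},{"grip":255,"travel":[0,0,0],"twist":0},{"grip":255,"travel":[0,0,0],"twist":0}]'
python3 - <<'E'
from h import *
o=get_obs();im=camera('wrist');save('w12',im);print(o['position'],o['ft_force'].round(1))
for t in('toggle_tip','slide_mid','carrier_mid'):print(t,[(np.round(d['at'],4).tolist(),round(d['p'],2)) for d in search_frame(t,'wrist')][:3])
a=camera('scene');print('scene',[(np.round(d['at'],4).tolist(),round(d['p'],2)) for d in search_frame('toggle_tip','scene')][:3])
# bat in scene: compare with start picture around the toggle
b=cv2.imread('pics/scene0.png')[:,:,::-1];d=np.abs(a.astype(int)-b).sum(2)[140:190,435:475];ys,xs=np.where(d>120);print('changed px',len(xs),xs.min()+435 if len(xs) else 0,xs.max()+435 if len(xs) else 0,ys.min()+140 if len(xs) else 0,ys.max()+140 if len(xs) else 0)
for n,X in(('tip start',(.4709,.3332,.117)),('tip flipped',(.496,.3344,.117)),('pivot',(.4834,.3338,.082))):print(n,proj('scene',np.array(X)))
g=cv2.cvtColor(a,cv2.COLOR_RGB2GRAY);g0=cv2.cvtColor(b.copy(),cv2.COLOR_RGB2GRAY)
print(g0[152:182:2,444:466:2]);print(g[152:182:2,444:466:2])
E
```

```text
time: 32.65
position: [0.5792, 0.2659, 0.2807]
tool_rot: [-0.024, 1.0, 0.0, 0.003]
ft_force: [1.4, 0.5, -0.2]
grip_width: 0.0006
time: 33.05
position: [0.596, 0.2467, 0.2779]
tool_rot: [-0.024, 1.0, 0.0, -0.001]
ft_force: [-0.2, 0.1, -0.2]
grip_width: 0.0004
[0.59597275 0.24671838 0.27791849] [-0.2  0.1 -0.2]
toggle_tip [([0.4908, 0.3325, 0.1142], 0.7)]
slide_mid [([0.5188, 0.2339, 0.1205], 0.6), ([0.7723, 0.0518, 0.0022], 0.55), ([0.6555, -0.3613, 0.0287], 0.33)]
carrier_mid [([0.5206, 0.2289, 0.1067], 0.71)]
scene [([0.4973, 0.3299, 0.1055], 0.62)]
changed px 113 435 460 140 189
tip start [454.2 155.1]
tip flipped [458.7 161.2]
pivot [453.2 169.1]
[[ 78  83  79  71  70  69  71  70  70  70  72]
 [219 222 220 192  85  74  71  71  71  70  71]
 [229 229 230 227 156 147  94  69  69  70  70]
 [229 228 228 227 119 114  91  66  65  67  65]
 [228 227 229 227 117 109  90  69  71  74  72]
 [230 229 229 226 109 113 153  87  73  74  73]
 [228 229 227 224 124 123 219 177  76  67  68]
 [176 175 172 165 111 123 187 220 123  69  70]
 [156 165 164 151 106 127 168 217 214 115  66]
 [198 164 162 118 1
[... 269 characters left out ...]
  86  83  74  72  70  73  73  74  73  73]
 [223 226 224 198  87  71  73  72  74  73  74]
 [232 232 233 232 184  78  72  71  71  71  70]
 [232 232 231 233 227 141  69  66  66  69  66]
 [231 231 232 233 233 219 120  90  77  74  76]
 [233 233 232 232 232 228 144 151 106  75  74]
 [232 232 231 229 214 158  86 102  78  70  69]
 [180 180 177 173 166  97  92 181 126  70  70]
 [162 169 169 158 123  86 145 221 219 120  68]
 [204 170 167 120 133 140 159 180 223 194  83]
 [230 169 169 161 132 126 164 171 197 227 184]
 [232 226 158 168 169 168 169 170 172 201 225]
 [231 230 201 169 170 168 166 169 174 163 223]
 [232 232 231 180 176 195 220 223 224 227 231]
 [232 232 230 231 230 231 231 232 232 232 233]]
```

```bash
python3 -c "
from rig import hand_in;print(hand_in())"
```

```text
the job is handed in; nothing more can be done
None
```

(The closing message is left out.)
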